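# Square the reel parts tray into the corner stop

## Robot

A 6-joint arm with a two-finger parallel gripper is mounted at the origin on the work surface. World frame = base frame: x ahead of the robot, y to its left, z up, the work surface at z = 0. Lengths are in m, angles in rad, forces in N, time in s.
With the tool pointing down it reaches from about 0.35 to 0.85 m from the base axis. Payload 8.1 kg.
Tool frame: the origin (TCP) lies at the very end of the fingers, on their centre line; the grasp point (between the pads) lies 19 mm behind it; z points along the fingers, y is the line along which they close (so a half turn about z gives the same grasp; the last joint's range is limited). The gripper opens to 93 mm and grips with 3 to 60 N. Pads are 15 mm wide; open, the fingers measure 128 mm over their backs; the gripper's body (75 mm by 188 mm) begins 65 mm behind the grasp point.
Start: joints at [1.096, 0.13, 1.488, -0, 1.523, -0.085], TCP at [0.228, 0.555, 0.219] pointing down, gripper open.
Joint ranges: [-2.96, 2.96], [-0.89, 2.26], [0.02, 2.5], [-1.34, 4.48], [0, 2.73], [-2.66, 2.66]. Speed limits (rad/s): [2.39, 2.39, 2.79, 3.14, 3.14, 3.14].

## Interface

Orientations are given as a rotation vector (axis times angle).
In Python, from plant import robot gives the robot as it stands. The module is installed in compiled form; this text tells all that it offers.
- The arm moves only by the tool play_rows, never from a script. Its argument "increments" is text: rows parted by semicolons, each of 5 numbers parted by spaces: the shift along the tool's x, y, z in mm, then the turn about the tool's z in degrees, then the closure, from -1 (fully open) to 1 (shut). In form: dx dy dz yaw claw; .... A call has 1 to 20 rows; each row is the pose to reach, as a shift and turn from the pose commanded when the call began, along the tool's axes at that moment; what a row does not reach only later rows make up. A row lasts 1/10 s, in which the tool goes at most 50 mm and 8.59 degrees, less where a joint would pass 70% of its speed; a pose out of reach is approached as far as the arm can. A call with a gripper value outside its range is refused whole. The fingers move at their own pace and stop on an object; "force" is the grip in N (left out, the last holds). Time passes only in rows, so rows that repeat a pose let the fingers close. It gives the time, the measured TCP pose, the force, the opening and the grip force at its end, in the units of the state.
- robot.read_state(): the state, without advancing time (a new reading comes with each control period).
- robot.read_camera(name): name is "scene" or "top"; returns the picture (480x640x3 uint8, blue, green, red); there is no depth.
- robot.calibration(name): a dict with "vertical_fov" (degrees; the focal length in pixels is half the picture's height over the tangent of half this angle, whatever the lens; pixels are square), "cx", "cy" (the principal point, pixels), "D" ([k1, k2, p1, p2, k3] as OpenCV has them; the pictures are not rectified), "rvec" (rotation vector, rad) and "tvec" (3), from world to camera coordinates, as OpenCV has them. Camera axes: x right, y down, z forward; pixel columns grow to the right and rows downward; lengths in m; the calibration is good to about 2 mm. A picture is of the moment at which its call begins. calibration takes no time and is no camera call.
- robot.close_job(): hands the job in; it is judged then, once.
Trained networks look in the newest picture that a camera, given by its name, has taken for a name from the list of things; names that differ only in an ending like _2 or _b are one class to them, and where a whole thing is asked for, a point or a joint stands for the part that bears it (a point fixed in the world has none). Each returns a list of dicts, best first, with "conf" (0 to 1); they miss things now and then, are a little off and sometimes report something else, mostly with a low value. They report only what shows in the picture. A call takes as long as a camera call. They do not tell look-alikes from the thing itself.
- robot.recognise(camera, query): "centre" ([x, y, z] in m, in world coordinates, good to about 4 mm: the middle of the surface that is visible of it).
- robot.regions_of(camera, query): "pixels" (480x640 bool, what is visible of it).
- robot.landmark_of(camera, query): "centre" ([x, y, z] in m, in world coordinates, good to about 4 mm: a listed point, or the origin of a listed thing).
The state is a dict: "t": time; "q": joint angles; "dq": joint speeds; "joint_torque": joint torques, N m; "tool_pos": TCP position; "orientation": TCP orientation; "force": force on the tool from outside, world axes, zero at the start; "wrist_torque": the same for the moment, N m; "opening": finger opening in m; "gripper_force": force on a finger pad.
Only numpy, scipy, OpenCV 4.12 (cv2) and the standard library are available. Lean on these libraries where they do the work, as an engineer would, in place of code of your own. Each camera call takes 0.05 s, during which the arm holds its last target. There are 200 camera calls.

## Task

Push the shallow wooden tray of reel parts along the bench into the metal corner stop until it sits flush against both the long back rail and the short side arm. Only push it from outside with the fingers: do not reach into it, lift it or tip it, keep the spool in it standing and the washers in their compartment, and leave everything else on the bench where it is.

Things in the scene. Friction and masses are not known exactly. Their poses are not given: they have to be found in the camera images.
- tray: Loose shallow open tray of light wood, 100 mm (its x) by 150 mm (its y) by 30 mm high, walls 6 mm, one divider making a left (+y) and a right (-y) compartment; 0.25 to 0.5 kg plus 0.12 kg of parts. Origin: centre of its underside, z up. It starts on the open side of both bars of the stop, clear of them, turned at most about 20 degrees from the stop's axes.
- tray_far_left (a point): the tray's outer far left corner (+50, +75 mm from its origin), half-way up (15 mm)
- tray_far_right (a point): the tray's outer far right corner (+50, -75 mm), half-way up
- tray_near_left (a point): the tray's outer near left corner (-50, +75 mm), half-way up
- stop: Fixed L-shaped stop of two aluminium bars 20 mm wide, 30 mm high, turned up to 14 degrees from the world axes. Origin on the bench at the inside corner, z up. The long back rail's inner face is x = 0, from the corner 250 mm along -y; the short side arm's inner face is y = 0, from the corner 130 mm along -x. The tray goes in the quarter x < 0, y < 0.
- seat (a point): point on the bench, (-50, -75 mm) in the stop's frame, where the centre of the tray's underside lies when its far side (+x) is flush on the rail and its left side (+y) flush on the arm
- spool: chrome reel spool, flange 48 mm across, 36 mm high, standing upright in the tray's left compartment and rising about 12 mm above the rim. Origin at the centre of its underside.
- washer_big: brass drag washer, 32 mm across, 4 mm thick, lying loose in the tray's right compartment. Origin at the centre of its underside.
- washer_small: brass drag washer, 24 mm across, 4 mm thick, lying loose in the tray's right compartment. Origin at the centre of its underside.
- knob: bystander: reel handle knob standing on its foot, 32 mm across, 32 mm high, beyond the back rail or left of the side arm. Origin at the centre of its underside.
- jar: bystander: small grease jar, 44 mm across, 35 mm high, left of the side arm or beyond the back rail. Origin at the centre of its underside.
- bail: bystander: steel bail arm, a flat wire bow about 66 x 70 mm and 6 mm thick, lying past the right-hand end of the rail. Origin about its middle.
- old_spool: bystander: black plastic spool, 52 mm across, 31 mm high, standing beyond the back rail. Origin at the centre of its underside.
- reel: bystander: black graphite spinning reel lying on its side, about 130 x 110 mm and 76 mm high, far to the left. Origin under its housing.
- oil: bystander: oil bottle, 36 mm across, 100 mm high, far to the right. Origin at the centre of its underside.
- driver: bystander: screwdriver, 160 mm long, lying far to the right. Origin under its middle.
Things that resemble listed ones, but are neither listed nor needed, are in the scene too. What is meant by the tray is not black, and is the larger of those in its own colour.

How it is judged:
By the outcome, as a careful person would: the job done as asked, in the order asked, and still so for the second after the job is handed in, with the robot touching nothing.
It also fails if it takes over 58 s, if anything falls off the work surface, if the arm or the gripper's body presses on something with over 40 N, if the wrist force passes 120 N, or if a joint passes its speed limit or range.

## Working session

There is one attempt and no reset: what is moved stays moved. The work goes in short steps, Python scripts to look and compute and a tool call to move; the robot and the scene stay as the last step left them, time stands still between calls to the robot, and variables do not carry over. Pictures are saved under pics/ and viewed, at most 10 in all, crops included, and the job is handed in when it is done.

Besides the shell and the picture viewer there is one more tool, called after "Call:" by a JSON object that holds its "name" and its "arguments". play_rows: Moves the arm, as the interface text tells. Its arguments: {"type":"object","properties":{"increments":{"type":"string"},"force":{"type":"number"}},"required":["increments"]}

```bash
mkdir -p pics
cat > h.py <<'E'
import numpy as np, cv2
from plant import robot
def K(n):
    c=robot.calibration(n); f=240/np.tan(np.radians(c["vertical_fov"])/2)
    return np.array([[f,0,c["cx"]],[0,f,c["cy"]],[0,0,1]]),np.array(c["D"],float),np.array(c["rvec"],float),np.array(c["tvec"],float)
def ray(n,uv,z):
    k,d,r,t=K(n); R=cv2.Rodrigues(r)[0]
    p=cv2.undistortPoints(np.array(uv,float).reshape(-1,1,2),k,d).reshape(-1,2)
    v=np.c_[p,np.ones(len(p))]@R; o=-R.T@t
    return o+v*((z-o[2])/v[:,2])[:,None]
def proj(n,P):
    k,d,r,t=K(n); return cv2.projectPoints(np.array(P,float).reshape(-1,1,3),r,t,k,d)[0].reshape(-1,2)
E
python3 - <<'E'
from h import *
for n in("scene","top"): cv2.imwrite(f"pics/{n}0.png",robot.read_camera(n))
for n in("top","scene"):
  for q in("tray","tray_far_left","tray_far_right","tray_near_left","stop","seat","spool","washer_big","washer_small"):
    print(n,q,[(np.round(d["centre"],3).tolist(),round(d["conf"],2)) for d in robot.landmark_of(n,q)[:3]])
s=robot.read_state();print(s["t"],s["tool_pos"],s["orientation"],s["opening"])
E
```

```text
top tray [([0.394, -0.102, -0.002], 0.97), ([0.58, -0.053, 0.002], 0.8), ([0.534, -0.262, 0.003], 0.64)]
top tray_far_left [([0.632, 0.022, 0.015], 0.9), ([0.395, -0.17, 0.01], 0.89), ([0.574, -0.178, 0.013], 0.87)]
top tray_far_right [([0.327, -0.075, 0.014], 0.95), ([0.637, -0.124, 0.016], 0.81), ([0.604, -0.318, 0.015], 0.73)]
top tray_near_left [([0.469, -0.206, 0.014], 0.81), ([0.459, -0.12, 0.012], 0.78), ([0.529, 0.022, 0.015], 0.67)]
top stop []
top seat []
top spool [([0.585, -0.015, 0.008], 0.51)]
top washer_big [([0.565, -0.085, 0.004], 0.61)]
top washer_small [([0.61, -0.076, 0.008], 0.55)]
scene tray [([0.582, -0.053, -0.0], 0.75), ([0.533, -0.261, 0.0], 0.69), ([0.396, -0.105, -0.001], 0.61)]
scene tray_far_left [([0.563, -0.174, 0.02], 0.88), ([0.631, 0.024, 0.012], 0.86), ([0.396, -0.172, 0.011], 0.6)]
scene tray_far_right [([0.605, -0.322, 0.016], 0.84), ([0.326, -0.075, 0.012], 0.7), ([0.636, -0.13, 0.016], 0.6)]
scene tray_near_left [([0.458, -0.126, 0.011], 0.97), ([0.468, -0.203, 0.011], 0.75), ([0.531, 0.02, 0.019], 0.74)]
scene stop [([0.677, 0.09, -0.0], 0.73)]
scene seat [([0.473, 0.391, -0.002], 0.68)]
scene spool [([0.581, -0.014, 0.011], 0.98), ([0.474, 0.391, 0.0], 0.48)]
scene washer_big [([0.563, -0.083, 0.008], 0.64)]
scene washer_small [([0.609, -0.076, 0.005], 0.61)]
1.0 [0.22797315 0.55500722 0.21864142] [6.08373885e-01 3.08208958e+00 1.18125290e-05] 0.09276414790760731
```

View pics/top0.png

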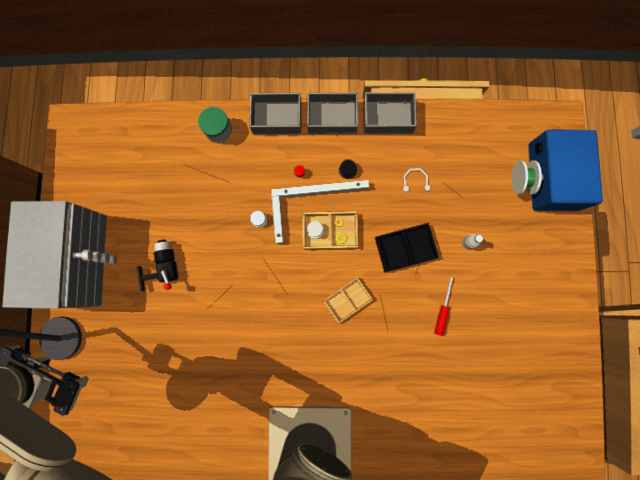

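View pics/scene0.png

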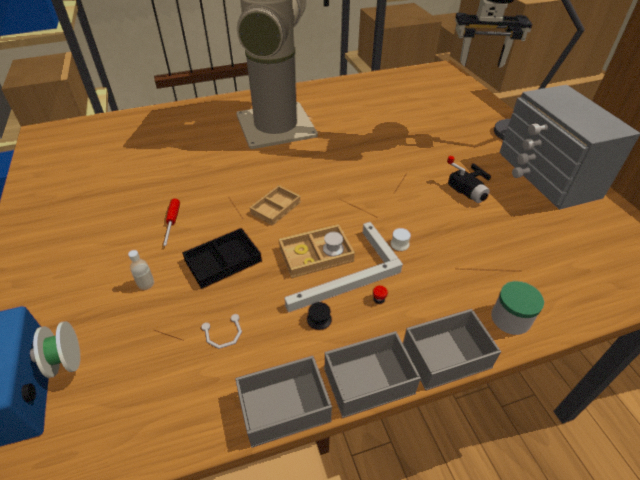

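Both views show the right tray, which is wooden and holds the spool. It is at top-view (331,230), with the stop's inside corner near (283,195). The decoys are the small tray at (350,300) and the black tray at (407,247). Next I'll fit the stop and tray poses to their silhouettes.

```bash
cat > fit.py <<'E'
from h import *
from scipy.optimize import minimize
S=8
def T(p,P):
    c,s=np.cos(p[2]),np.sin(p[2]); P=np.array(P,float)
    return np.c_[P[:,0]*c-P[:,1]*s+p[0],P[:,0]*s+P[:,1]*c+p[1],P[:,2]]
def boxes(kind):
    b=[(-.05,.05,-.075,.075)] if kind=="tray" else [(0,.02,-.25,.02),(-.13,.02,0,.02)]
    return [[(x,y,z) for x in q[:2] for y in q[2:] for z in (0,.03)] for q in b]
def render(n,kind,p):
    m=np.zeros((480,640),np.uint8)
    m=np.zeros((480*4,640*4),np.uint8)
    for b in boxes(kind):
        h=cv2.convexHull(((proj(n,T(p,b))+.5)*4).astype(np.float32)); cv2.fillConvexPoly(m,np.round(h*16-8).astype(np.int32),1,shift=4)
    return cv2.resize(m.astype(np.float32),(640,480),interpolation=cv2.INTER_AREA)
def fit(kind,p0,masks):
    def cost(p): return sum(np.abs(render(n,kind,p)-m).sum()/m.sum() for n,m in masks.items())
    r=minimize(cost,p0,method="Nelder-Mead",options=dict(initial_simplex=np.array(p0)+np.vstack([np.zeros(3),np.diag([.012,.012,.08])]),xatol=2e-4,fatol=1e-4))
    return r.x,r.fun
def mask(n,kind,p0):
    c=proj(n,[[p0[0],p0[1],.015]])[0]; 
    best=None
    for d in robot.regions_of(n,kind):
        ys,xs=np.nonzero(d["pixels"]); e=np.hypot(xs.mean()-c[0],ys.mean()-c[1])
        if best is None or e<best[0]: best=(e,d["pixels"],d["conf"])
    if best is not None: print(n,kind,"off",round(best[0],1),"n",best[1].sum(),"conf",round(best[2],2))
    return None if best is None else best[1].astype(np.float32)
def measure(kind,p0,cams=("top","scene")):
    ms={n:m for n in cams if (m:=mask(n,kind,p0)) is not None}
    for c in [[n] for n in ms]+([list(ms)] if len(ms)>1 else []):
        p,f=fit(kind,p0,{n:ms[n] for n in c}); print(kind,c,np.round(p[:2]*1e3,1),"yaw",round(np.degrees(p[2]),2),"cost",round(f,3))
    return p
def rel(ps,pt):
    c,s=np.cos(ps[2]),np.sin(ps[2]); q=T(pt,[(.05,.075,0),(.05,-.075,0),(-.05,.075,0)])[:,:2]-ps[:2]
    q=q@np.array([[c,-s],[s,c]]); print("FL FR NL in stop frame mm",np.round(q*1e3,1).tolist())
E
python3 - <<'E'
from fit import *
robot.read_camera("top");robot.read_camera("scene")
ps=measure("stop",[.677,.09,.1]); pt=measure("tray",[.581,-.053,0.])
np.save("ps.npy",ps); rel(ps,pt)
im=robot.read_camera("top"); o=[]
for n in("top","scene"):
    im=robot.read_camera(n); c=proj(n,[[.64,.0,0]])[0].astype(int)
    im=cv2.resize(im[c[1]-75:c[1]+75,c[0]-100:c[0]+100],None,fx=4,fy=4,interpolation=cv2.INTER_CUBIC)
    for k,p in(("stop",ps),("tray",pt)):
        for b in boxes(k):
            h=cv2.convexHull(proj(n,T(p,b)).astype(np.float32)).reshape(-1,2)
            cv2.polylines(im,[np.round((h-c+[100,75]+.5)*4-.5).astype(np.int32)],True,(0,255,0),1)
    o.append(cv2.resize(im,(400,300)))
cv2.imwrite("pics/fit.png",np.hstack(o))
E
```

```text
top stop off 30.1 n 1318 conf 0.82
scene stop off 41.1 n 2346 conf 0.94
stop ['top'] [681.1  86.1] yaw 5.59 cost 0.08
stop ['scene'] [677.8  85.7] yaw 5.99 cost 0.113
stop ['top', 'scene'] [680.9  85.6] yaw 5.47 cost 0.212
top tray off 3.9 n 1868 conf 0.28
scene tray off 4.9 n 2103 conf 0.6
tray ['top'] [586.7 -55.9] yaw 1.24 cost 0.167
tray ['scene'] [583.9 -55.8] yaw 0.93 cost 0.321
tray ['top', 'scene'] [585.9 -56. ] yaw 1.22 cost 0.502
FL FR NL in stop frame mm [[-52.6, -60.8], [-63.7, -210.4], [-152.4, -53.4]]
```

View pics/fit.png

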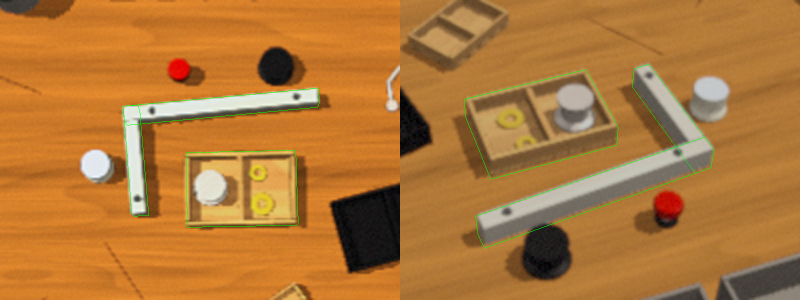

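The fits agree to within about 3 mm: stop at (0.680, 0.086) with yaw 5.7°, tray at (0.585, -0.056) with yaw 1.1°, and the overlay matches the picture. I'll go behind the tray's near side with the fingers open, so it gets two contact points, and square the tool to the stop.

Call:
{"name": "play_rows", "arguments": {"increments": "-495 -466 0 -28 -1;-495 -466 0 -28 -1;-495 -466 0 -28 -1;-495 -466 0 -28 -1;-495 -466 0 -28 -1;-495 -466 0 -28 -1;-495 -466 0 -28 -1;-495 -466 0 -28 -1;-495 -466 0 -28 -1;-495 -466 0 -28 -1;-495 -466 0 -28 -1;-495 -466 0 -28 -1;-495 -466 0 -28 -1;-495 -466 0 -28 -1;-495 -466 0 -28 -1;-495 -466 0 -28 -1;-495 -466 50 -28 -1;-495 -466 100 -28 -1;-495 -466 130 -28 -1;-495 -466 130 -28 -1"}}

```text
t: 3.45
tool_pos: [0.5043, -0.0618, 0.0836]
orientation: [0.157, -3.129, -0.004]
force: [-0.2, 1.1, 0.0]
opening: 0.0929
gripper_force: 0.0
```

```bash
cat >> fit.py <<'E'
PS=np.array([.680,.086,np.radians(5.7)])
def tool():
    s=robot.read_state(); R=cv2.Rodrigues(np.array(s["orientation"],float))[0]; p=np.array(s["tool_pos"])
    c,n=np.cos(PS[2]),np.sin(PS[2]); d=p[:2]-PS[:2]
    print("t",round(s["t"],2),"pos",np.round(p*1e3,1),"in stop",np.round(np.array([c*d[0]+n*d[1],-n*d[0]+c*d[1]])*1e3,1),"tool y ang",round(np.degrees(np.arctan2(R[1,1],R[0,1])),1),"z",np.round(R[:,2],3),"F",np.round(s["force"],1),"open",round(s["opening"],3),"q",np.round(s["q"],2))
def go(x,y,z):
    "tool shift to a stop-frame point (m)"
    s=robot.read_state(); R=cv2.Rodrigues(np.array(s["orientation"],float))[0]
    w=T(PS,[(x,y,z)])[0]; print("go",(x,y,z),"->",np.round(R.T@(w-s["tool_pos"])*1e3,1))
E
python3 -c "
from fit import *
tool(); go(-.185,-.132,.008)"
```

```text
t 3.45 pos [504.3 -61.8  83.6] in stop [-189.5 -129.6] tool y ang 95.8 z [-0.009  0.002 -1.   ] F [-0.2  1.1  0. ] open 0.093 q [-0.22  0.    1.88  0.    1.27 -1.89]
go (-0.185, -0.132, 0.008) -> [-5.1 -2.6 75.5]
```

Call:
{"name": "play_rows", "arguments": {"increments": "0 -2 40 0 -1;0 -2 65 0 -1;0 -2 73 0 -1;0 -2 73 0 -1;-8 -2 73 0 -1;-14 -2 73 0 -1;-18 -2 73 0 -1;-22 -2 73 0 -1;-26 -2 73 0 -1;-30 -2 73 0 -1;-34 -2 73 0 -1;-38 -2 73 0 -1;-42 -2 73 0 -1;-46 -2 73 0 -1;-50 -2 73 0 -1;-54 -2 73 0 -1;-58 -2 73 0 -1;-61 -2 73 0 -1;-63 -2 73 0 -1;-63 -2 73 0 -1"}}

```text
t: 5.45
tool_pos: [0.5718, -0.0598, 0.0158]
orientation: [0.155, -3.137, -0.0]
force: [-3.9, 0.4, 3.9]
opening: 0.093
gripper_force: 1.8
```

```bash
python3 -c "
from fit import *
tool(); cv2.imwrite('pics/a.png',np.hstack([cv2.resize(robot.read_camera('top')[150:270,230:390],(400,300)),cv2.resize(robot.read_camera('scene')[180:330,240:440],(400,300))]))"
```

```text
t 5.45 pos [571.8 -59.8  15.8] in stop [-122.2 -134.3] tool y ang 95.7 z [-0.001  0.    -1.   ] F [-3.9  0.4  3.9] open 0.093 q [-0.19  0.25  1.74  0.    1.15 -1.86]
```

View pics/a.png

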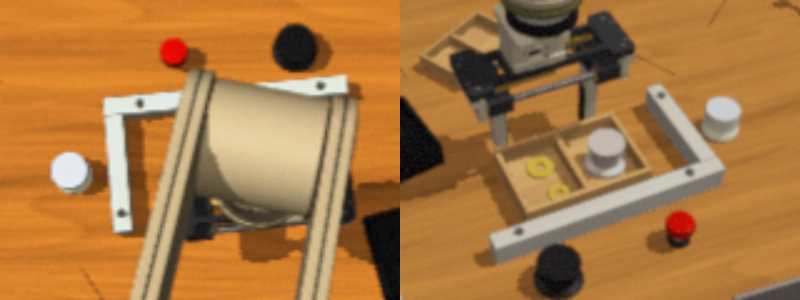

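The pushed tray is squared up and parallel to the rail, with the spool standing and the washers in place. I'll push it a bit closer, back off and rise.

Call:
{"name": "play_rows", "arguments": {"increments": "-3 0 0 0 -1;-6 0 0 0 -1;-9 0 0 0 -1;-11 0 0 0 -1;-11 0 0 0 -1;-4 0 0 0 -1;10 0 0 0 -1;25 0 0 0 -1;25 0 -30 0 -1;25 0 -75 0 -1;25 0 -100 0 -1;25 0 -100 0 -1"}}

```text
t: 6.75
tool_pos: [0.5503, -0.0631, 0.121]
orientation: [-0.155, 3.128, -0.004]
force: [0.8, 1.0, 0.2]
opening: 0.0933
gripper_force: 0.0
```

Run:
```python
from fit import *
tool(); robot.read_camera("scene"); robot.read_camera("top")
for n in("top","scene"):
  for q in("tray_far_left","tray_far_right","tray_near_left"):
    print(n,q,[(np.round(d["centre"],3).tolist(),round(d["conf"],2)) for d in robot.landmark_of(n,q)[:3]])
p=T(PS,[(-.058,-.132,0)])[0]
pt=measure("tray",[p[0],p[1],PS[2]],("scene",)); rel(PS,pt); rel([.6778,.0857,np.radians(5.99)],pt)
```

```text
t 6.75 pos [550.3 -63.1 121. ] in stop [-143.9 -135.5] tool y ang 95.7 z [ 0.01  -0.002 -1.   ] F [0.8 1.  0.2] open 0.093 q [-0.21  0.06  1.74  0.    1.33 -1.88]
top tray_far_left [([0.571, -0.177, 0.017], 0.89), ([0.393, -0.17, 0.01], 0.75), ([0.38, -0.362, 0.0], 0.38)]
top tray_far_right [([0.325, -0.074, 0.012], 0.72), ([0.608, -0.32, 0.016], 0.64), ([0.733, -0.298, -0.0], 0.22)]
top tray_near_left [([0.47, -0.205, 0.017], 0.88), ([0.46, -0.117, 0.012], 0.63)]
scene tray_far_left [([0.395, -0.169, 0.008], 0.9), ([0.683, 0.036, 0.015], 0.7), ([0.566, -0.174, 0.019], 0.65)]
scene tray_far_right [([0.699, -0.116, 0.015], 0.97), ([0.326, -0.074, 0.012], 0.76), ([0.757, -0.103, 0.002], 0.22)]
scene tray_near_left [([0.473, -0.202, 0.012], 0.82), ([0.585, 0.024, 0.016], 0.8), ([0.46, -0.124, 0.012], 0.7)]
scene tray off 3.3 n 1901 conf 0.65
tray ['scene'] [622.5 -49.9] yaw 4.12 cost 0.58
FL FR NL in stop frame mm [[-18.7, -55.9], [-22.8, -205.9], [-118.7, -53.2]]
FL FR NL in stop frame mm [[-16.8, -55.8], [-21.6, -205.7], [-116.7, -52.5]]
```

The landmarks put the far side about 2 mm off the rail, parallel to it, and the left side about 52 mm from the arm. I'll turn 90°, half-close the fingers and go to the right-hand side.

Call:
{"name": "play_rows", "arguments": {"increments": "0 -100 0 20 0;-40 -100 0 45 0;-90 -100 0 90 0;-90 -100 0 90 0;-90 -100 0 90 0;-90 -100 0 90 0;-90 -100 0 90 0;-90 -100 0 90 0;-90 -100 0 90 0;-90 -100 0 90 0;-90 -100 0 90 0;-90 -100 0 90 0;-90 -100 0 90 0;-90 -100 0 90 0;-90 -100 30 90 0;-90 -100 50 90 0;-90 -100 50 90 0;-90 -100 50 90 0"}}

```text
t: 9.0
tool_pos: [0.6459, -0.1529, 0.0655]
orientation: [-2.107, -2.329, 0.001]
force: [0.5, 1.2, 0.4]
opening: 0.0462
gripper_force: 0.0
```

```bash
python3 -c "
from fit import *
tool(); go(-.054,-.235,.014); cv2.imwrite('pics/b.png',cv2.resize(robot.read_camera('scene')[160:340,220:460],(800,600)))
robot.read_camera('top')
for q in('tray_far_left','tray_far_right','tray_near_left'):
    print(q,[(np.round(d['centre'],3).tolist(),round(d['conf'],2)) for n in('top','scene') for d in robot.landmark_of(n,q)[:4] if d['centre'][0]>.55])"
```

```text
t 9.0 pos [ 645.9 -152.9   65.5] in stop [ -57.7 -234.3] tool y ang 5.7 z [-0.001  0.    -1.   ] F [0.5 1.2 0.4] open 0.046 q [-0.31  0.41  1.44 -0.    1.29 -0.41]
go (-0.054, -0.235, 0.014) -> [-0.7  3.7 51.5]
tray_far_left [([0.684, 0.034, 0.016], 0.83), ([0.57, -0.178, 0.011], 0.64), ([0.682, 0.032, 0.018], 0.77), ([0.569, -0.174, 0.018], 0.75)]
tray_far_right [([0.699, -0.112, 0.014], 0.81), ([0.604, -0.322, 0.017], 0.66), ([0.696, -0.116, 0.019], 0.88), ([0.604, -0.323, 0.014], 0.65)]
tray_near_left [([0.585, 0.028, 0.014], 0.64), ([0.584, 0.027, 0.019], 0.66), ([0.676, 0.09, -0.001], 0.3)]
```

View pics/b.png

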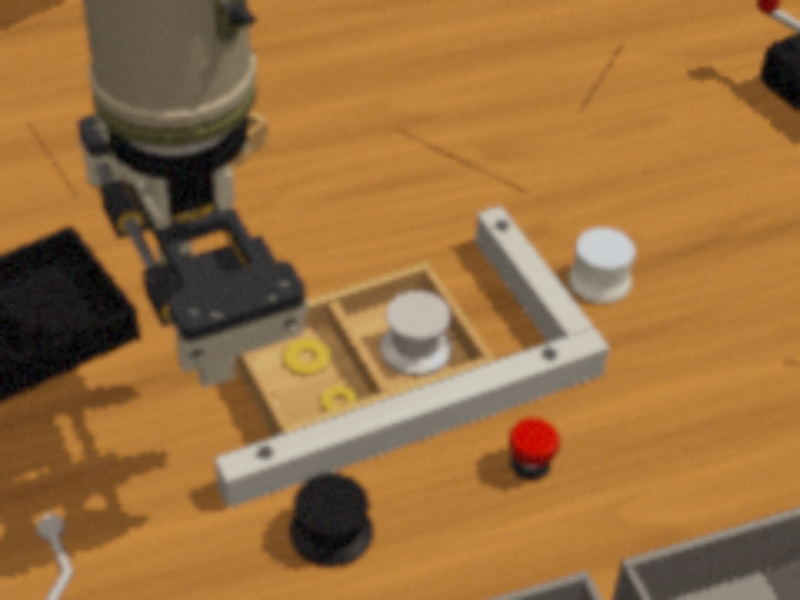

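The tray is against the rail and the fingers are clear outside its right side. The spool, at crop (417,330), is standing and both washers are in place. I'll go down and push towards the arm.

Call:
{"name": "play_rows", "arguments": {"increments": "0 1 30 0 0;0 1 50 0 0;0 1 51 0 0;0 1 51 0 0;10 1 51 0 0;18 1 51 0 0;22 1 51 0 0;26 1 51 0 0;30 1 51 0 0;34 1 51 0 0;38 1 51 0 0;42 1 51 0 0;46 1 51 0 0;50 1 51 0 0;54 1 51 0 0;58 1 51 0 0;62 1 51 0 0;65 1 51 0 0;67 1 51 0 0;67 1 51 0 0"}}

```text
t: 11.4
tool_pos: [0.6415, -0.0868, 0.0157]
orientation: [2.108, 2.327, 0.001]
force: [0.8, -5.5, 3.5]
opening: 0.0463
gripper_force: 2.2
```

```bash
python3 -c "
from fit import *
tool()"
```

```text
t 11.4 pos [641.5 -86.8  15.7] in stop [ -55.5 -168.1] tool y ang 5.7 z [ 0.002 -0.001 -1.   ] F [ 0.8 -5.5  3.5] open 0.046 q [-0.21  0.43  1.52 -0.    1.19 -0.31]
```

Force is still at the sliding level, about 5 N. I'll creep until it rises at the arm.

Call:
{"name": "play_rows", "arguments": {"increments": "2 0 0 0 0;4 0 0 0 0;6 0 0 0 0;7 0 0 0 0;8 0 0 0 0;9 0 0 0 0;9 0 0 0 0;9 0 0 0 0"}}

```text
t: 12.2
tool_pos: [0.6406, -0.0782, 0.0156]
orientation: [2.108, 2.327, 0.001]
force: [0.8, -4.0, 4.6]
opening: 0.0464
gripper_force: 2.7
```

Call:
{"name": "play_rows", "arguments": {"increments": "1 0 0 0 0;2 0 0 0 0;3 0 0 0 0;3 0 0 0 0"}}

```text
t: 12.6
tool_pos: [0.6403, -0.0757, 0.0156]
orientation: [2.108, 2.326, -0.0]
force: [1.4, -8.3, 3.5]
opening: 0.0464
gripper_force: 3.8
```

Call:
{"name": "play_rows", "arguments": {"increments": "1 0 0 0 0;2 0 0 0 0;2 0 0 0 0"}}

```text
t: 12.9
tool_pos: [0.6401, -0.0756, 0.0156]
orientation: [2.107, 2.324, -0.003]
force: [1.3, -15.4, 2.5]
opening: 0.0465
gripper_force: 7.5
```

Call:
{"name": "play_rows", "arguments": {"increments": "1 0 0 0 0;2 0 0 0 0;2 0 0 0 0"}}

```text
t: 13.2
tool_pos: [0.64, -0.0755, 0.0157]
orientation: [2.106, 2.322, -0.005]
force: [1.8, -23.0, 1.7]
opening: 0.0459
gripper_force: 11.2
```

The tray is now against the arm: the tool has stopped and force is up to 23 N. I'll back off, rise, turn back and return to the near side.

Call:
{"name": "play_rows", "arguments": {"increments": "-4 0 0 0 0;-12 0 0 0 0;-28 0 0 0 0;-28 0 -40 0 0;-28 0 -80 0 0;-28 0 -100 0 0;0 -40 -100 -30 -1;40 -94 -100 -60 -1;73 -94 -100 -90 -1;73 -94 -100 -90 -1;73 -94 -100 -90 -1;73 -94 -100 -90 -1;73 -94 -100 -90 -1;73 -94 -100 -90 -1;73 -94 -100 -90 -1;73 -94 -100 -90 -1;73 -94 -100 -90 -1;73 -94 -100 -90 -1;73 -94 -100 -90 -1;73 -94 -100 -90 -1"}}

```text
t: 15.2
tool_pos: [0.5382, -0.0071, 0.1145]
orientation: [0.152, -3.138, -0.0]
force: [0.4, 0.5, 0.2]
opening: 0.0931
gripper_force: 0.0
```

```bash
python3 -c "
from fit import *
tool(); go(-.135,-.08,.014)"
```

```text
t 15.2 pos [538.2  -7.1 114.5] in stop [-150.3  -78.5] tool y ang 95.6 z [-0.  0. -1.] F [0.4 0.5 0.2] open 0.093 q [-0.11  0.04  1.78  0.    1.32 -1.78]
go (-0.135, -0.08, 0.014) -> [-15.3  -1.5 100.5]
```

Call:
{"name": "play_rows", "arguments": {"increments": "0 -2 40 0 -1;0 -2 80 0 -1;0 -2 99 0 -1;0 -2 99 0 -1;-10 -2 99 0 -1;-20 -2 99 0 -1;-28 -2 99 0 -1;-32 -2 99 0 -1;-36 -2 99 0 -1;-38 -2 99 0 -1;-40 -2 99 0 -1;-41 -2 99 0 -1;-42 -2 99 0 -1;-42 -2 99 0 -1"}}

```text
t: 16.6
tool_pos: [0.5774, -0.0051, 0.0152]
orientation: [0.155, -3.132, 0.0]
force: [-13.2, -2.7, 10.7]
opening: 0.0929
gripper_force: 6.7
```

Call:
{"name": "play_rows", "arguments": {"increments": "-1 0 0 0 -1;-2 0 0 0 -1;-3 0 0 0 -1;-3 0 0 0 -1"}}

```text
t: 17.0
tool_pos: [0.5775, -0.0051, 0.0152]
orientation: [0.155, -3.125, 0.0]
force: [-29.3, -3.5, 25.1]
opening: 0.0929
gripper_force: 14.6
```

It's seated on the rail too: the tool has stopped dead at 29 N. I'll back off, rise and check.

Call:
{"name": "play_rows", "arguments": {"increments": "2 0 0 0 -1;4 0 0 0 -1;8 0 0 0 -1;20 0 0 0 -1;40 0 0 0 -1;50 0 -50 0 -1;80 0 -100 0 -1;130 0 -150 0 -1;170 0 -180 0 -1;190 0 -180 0 -1;190 0 -180 0 -1;190 0 -180 0 -1"}}

```text
t: 18.2
tool_pos: [0.3948, -0.0234, 0.1969]
orientation: [-0.154, 3.133, -0.001]
force: [-0.2, 0.3, -0.3]
opening: 0.093
gripper_force: 0.0
```

```bash
python3 -c "
from fit import *
tool(); a=robot.read_camera('scene');b=robot.read_camera('top')
cv2.imwrite('pics/c.png',np.hstack([cv2.resize(b[160:265,250:390],(400,300),interpolation=2),cv2.resize(a[200:320,270:430],(400,300),interpolation=2)]))
pt=measure('tray',[.622,.006,PS[2]]); rel(PS,pt)
for q in('tray_far_left','tray_far_right','tray_near_left'):
    print(q,[(np.round(d['centre'],3).tolist(),round(d['conf'],2)) for n in('top','scene') for d in robot.landmark_of(n,q)[:4] if d['centre'][0]>.55])"
```

```text
t 18.2 pos [394.8 -23.4 196.9] in stop [-294.6  -80.6] tool y ang 95.6 z [ 0.005 -0.001 -1.   ] F [-0.2  0.3 -0.3] open 0.093 q [-0.19 -0.45  2.05  0.    1.54 -1.86]
top tray off 96.8 n 127 conf 0.52
scene tray off 3.8 n 1752 conf 0.81
tray ['top'] [1443.8 -334.4] yaw -155.41 cost 1.0
tray ['scene'] [617.1   4.5] yaw 3.75 cost 0.65
tray ['top', 'scene'] [629.1   5.3] yaw 4.86 cost 18.042
FL FR NL in stop frame mm [[-7.5, -1.0], [-9.7, -151.0], [-107.5, 0.5]]
tray_far_left [([0.676, 0.088, 0.014], 0.92), ([0.571, -0.177, 0.016], 0.92), ([0.567, -0.174, 0.018], 0.7), ([0.677, 0.088, 0.015], 0.67), ([0.612, 0.146, -0.002], 0.46)]
tray_far_right [([0.605, -0.322, 0.016], 0.75), ([0.691, -0.059, 0.019], 0.66), ([0.691, -0.062, 0.016], 0.92), ([0.606, -0.32, 0.017], 0.78)]
tray_near_left [([0.578, 0.079, 0.014], 0.69), ([0.735, -0.296, -0.002], 0.32), ([0.578, 0.079, 0.017], 0.72)]
```

View pics/c.png

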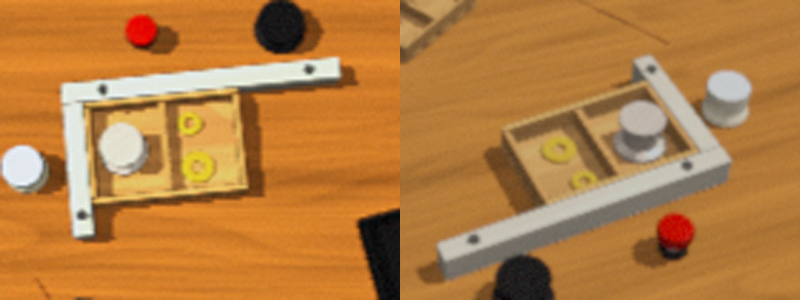

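The last picture shows the far side on the rail (left crop, y≈95) and the left side on the arm (x≈88) with no gap visible. The spool is standing, the washers are in the right compartment, and the bystanders look unmoved. Both contacts were also confirmed by force, so I'm handing the job in.

```bash
python3 -c "
from plant import robot
print(robot.close_job())"
```

```text
the job is handed in; nothing more can be done
None
```

I pushed the tray into the corner stop and handed the job in; by contact force (29 N on the rail, 23 N on the arm) and the last picture it sits flush on both, with the spool standing, the washers in their compartment and no bystander visibly moved, though the camera resolves only about 3 mm per pixel.

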